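# Slide the top stone sample onto the microscope stage

### The arm

A 6-joint arm with a two-finger parallel gripper is mounted at the origin on the work surface. World frame = base frame: x ahead of the robot, y to its left, z up, the work surface at z = 0. Lengths are in m, angles in degrees, forces in N, time in s.
With the tool pointing down it reaches from about 0.4 to 0.825 m from the base axis. Payload 7 kg.
Tool frame: the origin (TCP) lies midway between the tips of the shut fingers; the grasp point (between the pads) lies 19 mm behind it; z points along the fingers, y is the direction in which the jaws open and shut (so a half turn about z gives the same grasp; the last joint's range is limited). The gripper opens to 88 mm and grips with 3 to 60 N. Pads are 19 mm wide; open, the fingers measure 130 mm over their backs; the gripper's body (78 mm by 193 mm) begins 47 mm behind the grasp point.
Start: joints at [-50.758, 20.546, 0.682, 0, -70.136, -16.507], TCP at [0.261, -0.623, 0.227] pointing down, gripper open.
Joint ranges: [-176.03, 176.03], [-82.01, 121.73], [-58.28, 71.71], [-173.87, 95.51], [-174.79, -0.11], [-173.66, 173.66]. Speed limits (degrees/s): [136.94, 136.94, 172.46, 180, 180, 180].

### API

Orientations are given as [roll, pitch, yaw] about the fixed x, y, z axes, in that order (R = Rz(yaw) Ry(pitch) Rx(roll)).
In Python, from plant import r gives the robot as it stands.
- The arm moves only by the tool carry_out, never from a script. Its argument "motion" is one flat list of numbers, 7 for each row, row after row: the turn, a rotation vector about the tool's x, y, z in degrees, then the shift along the tool's x, y, z in cm, then the finger opening in cm, from 0 to 8.76. A call has 1 to 20 rows; each row shifts and turns the commanded pose from where the row before left it, along the tool's axes as they then stand; what a row does not reach is not made up. A row lasts 1/12 s, in which the tool goes at most 41.7 mm and 7.16 degrees, less where a joint would pass 70% of its speed; a pose out of reach is approached as far as the arm can. A call is refused whole if a number of a shift passes 4.17 or a number of a turn 7.16, either way. A call with a gripper value outside its range is refused whole. The fingers move at their own pace and stop on an object; "grip_force" is the grip in N (left out, the last holds). Time passes only in rows, so rows that do not move let the fingers close. It gives the time, the measured TCP pose, the force and the opening at its end, in the units of the state.
- r.get_state(): the state, without advancing time (a new reading comes with each control period).
- r.capture(name): name is "side" or "top" or "wrist"; returns a dict with "pixels" (384x512x3 uint8, red, green, blue), "K" (3x3 intrinsics, pixels), "k1" (the pictures are not rectified: a ray, as slopes to the right and down, at radius r is drawn at 1 + k1 r^2 times it, then the intrinsics apply), "R" (3x3) and "t" (3): a world point X has camera coordinates R X + t. Camera axes: x right, y down, z forward; pixel columns grow to the right and rows downward; lengths in m; the calibration is good to about 2 mm. A picture is of the moment at which its call begins. There is no depth.
- r.close_job(): hands the job in, once; it reports no verdict.
The state is a dict: "time_s": time; "joints": joint angles; "qd": joint speeds; "joint_torque": joint torques, N m; "tcp_pos": TCP position; "eef_rot": TCP orientation; "contact_force": force on the tool from outside, world axes, zero at the start; "moment": the same for the moment, N m; "gripper_width": finger opening in m.
Only numpy, scipy, OpenCV 4.12 (cv2) and the standard library are available. Lean on these libraries where they do the work, as an engineer would, in place of code of your own. Each camera call takes 0.05 s, during which the arm holds its last target. There are 200 camera calls.

### The job

Slide the terracotta-red stone slab sideways off the top of its stack onto the black microscope stage next to it, keeping it flat and not lifting it clear. Leave it lying centred over the round white window and squared up with the stage, as the other slabs of the stack lie. The two slabs underneath must stay where they are.

Things in the scene. Friction and masses are not known exactly. Their poses are not given: they have to be found in the camera images.
- top_slab_center (a point): Centre (half-way up) of the terracotta-red stone slab, 56 mm (its x) by 96 mm (its y, long axis) by 16 mm thick (z up), about 0.2 kg, loose on top of a stack of three equal slabs. It starts with its underside 32 mm above the table, 2 mm higher than the black stage. It can be gripped from above across its 56 mm width; the space above and beside its long sides is free.
- middle_slab_center (a point): Centre of the white marble slab under it, same size and axes, its top face 32 mm above the table. Loose; must stay.
- bottom_slab_center (a point): Centre of the dark slate-grey bottom slab, same size and axes, its top face 16 mm above the table. Loose, lies on the table; must stay.
- stage_center (a point): Middle of the top face of the black square plate (150 by 150 mm, 30 mm above the table) in the fixed white microscope light base (x 190, y 166 mm), at its flush round white window (48 mm). z up, y within 6 degrees of the slabs' y. It stands past one end of the stack, left or right, 150 to 170 mm between centres, gap 20 to 35 mm. Past the other end is a grey balance with a steel pan: not the place.
Not all that is in view belongs to the job. What is shaped like the part that bears top_slab_center but pink or turquoise is not meant.

How it is judged (in metres and radians):
At the end, for the whole second after the job is handed in: The red slab lies flat and released on the black stage, its centre within 20 mm of the window's centre and its long axis within 11 degrees of the stage's y axis; the other two slabs are within 15 mm of where they started (horizontal distance between top_slab_center and stage_center below 0.02 m and angle between the y axis of top_slab_center and the y axis of stage_center, either way round below 0.2 rad and z of top_slab_center in the frame of stage_center between 0.004 and 0.012 m and angle between top_slab_center's own z axis and vertical below 0.08 rad and distance of each of middle_slab_center, bottom_slab_center from where it was at the start of the episode below 0.015 m); the robot touches nothing.
It fails at once if the red slab is lifted (its centre more than 13 mm above its starting height) (height (world z) of top_slab_center above 0.053 m).
It fails at once if the red slab is tipped by more than 14 degrees (angle between top_slab_center's own z axis and vertical above 0.25 rad).
It fails at once if a slab underneath is shifted by more than 15 mm (distance of any of middle_slab_center, bottom_slab_center from where it was at the start of the episode above 0.015 m).
It also fails if it takes over 32 s, if anything falls off the work surface, if the arm or the gripper's body presses on something with over 40 N, if the wrist force passes 120 N, or if a joint passes its speed limit or range.

## Working session

There is one attempt and no reset: what is moved stays moved. The work goes in short steps, Python scripts to look and compute and a tool call to move; the robot and the scene stay as the last step left them, time stands still between calls to the robot, and variables do not carry over. Pictures are saved under pics/ and viewed, about 8 in all and at most 12, crops included, and the job is handed in when it is done.

Besides the shell and the picture viewer there is one more tool, called by a JSON object that holds its "method" and its "body". carry_out: Moves the arm, as the interface text tells. Its arguments: {"type":"object","properties":{"motion":{"type":"array"},"grip_force":{"type":"number"}},"required":["motion"]}

```bash
ls; mkdir -p pics; cat > h.py <<'E'
import numpy as np, cv2
from plant import r
def snap(name,fn):
    c=r.capture(name); cv2.imwrite(fn,c["pixels"][:,:,::-1]); 
    np.savez(fn.replace('.png','.npz'),**{k:c[k] for k in("K","k1","R","t","pixels")}); return c
def ray(c,u,v):
    K=np.array(c["K"]);x=(np.array([u,v])-K[:2,2])/[K[0,0],K[1,1]];d=x.copy()
    for _ in range(30): d=x/(1+float(c["k1"])*(d@d))
    R=np.array(c["R"]);return -R.T@c["t"],R.T@np.r_[d,1]
def onz(c,u,v,z):
    o,d=ray(c,u,v);return o+d*(z-o[2])/d[2]
def proj(c,X):
    p=np.array(c["R"])@X+c["t"];d=p[:2]/p[2];d=d*(1+float(c["k1"])*(d@d));K=np.array(c["K"]);return K[:2,:2].diagonal()*d+K[:2,2]
E
python3 - <<'E'
from h import *
a=snap("top","pics/top0.png");b=snap("side","pics/side0.png")
cv2.imwrite("pics/both0.png",cv2.resize(np.hstack([a["pixels"],b["pixels"]])[:,:,::-1],(800,300),interpolation=cv2.INTER_AREA))
print(r.get_state())
E
```

```text
pics
{'time_s': 0.1, 'joints': array([-5.07593245e+01,  2.05868608e+01,  6.40267901e-01, -1.82019609e-02,
       -7.01361451e+01, -1.65078912e+01]), 'qd': array([-0.04490339, -0.05094429,  0.22001806,  0.02528445, -0.0424163 ,
       -0.02885895]), 'joint_torque': array([-2.99257845e-04, -5.84163916e+01,  2.93750685e+01,  7.01546252e+00,
        1.01826258e-02, -7.49711035e-05]), 'tcp_pos': array([ 0.26066698, -0.62217096,  0.22572968]), 'eef_rot': array([ 1.79915810e+02, -7.10527297e-03, -1.57273408e+02]), 'contact_force': array([ 0.03706121, -0.17013756,  0.24918084]), 'moment': array([ 0.01010009,  0.01882798, -0.01703277]), 'gripper_width': 0.08807401962126477}
```

View pics/top0.png

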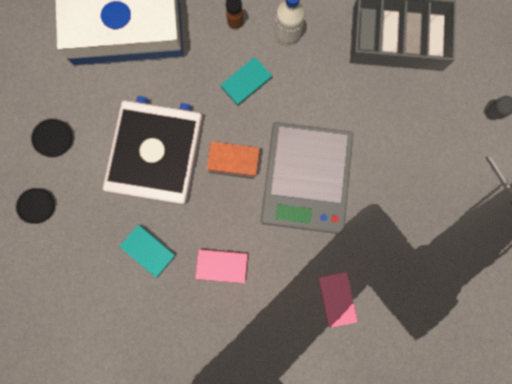

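View pics/side0.png

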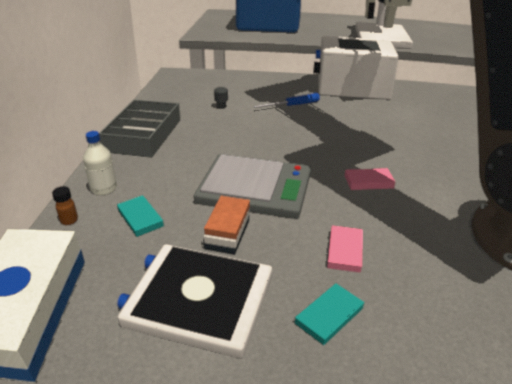

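Top view: the red slab on the stack is at about (234,160) and the stage window at (152,151). Lookalikes, none meant: pink at (222,266) and (338,300), turquoise at (247,81) and (148,250). The balance is at (308,178), on the other side. The side view shows the red/white/grey stack at (228,222). I'll take an enlarged crop to measure.

```bash
python3 - <<'E'
import cv2
from h import *
c=np.load("pics/top0.npz");p=c["pixels"][90:215,95:275,::-1]
cv2.imwrite("pics/crop.png",cv2.resize(p,None,fx=4.4,fy=4.4,interpolation=cv2.INTER_CUBIC))
P=c["pixels"];hsv=cv2.cvtColor(P,cv2.COLOR_RGB2HSV)
def rect(m,x0,x1,y0,y1,z,n):
    k=np.zeros(m.shape,np.uint8);k[y0:y1,x0:x1]=m[y0:y1,x0:x1]
    cs=max(cv2.findContours(k,0,cv2.CHAIN_APPROX_NONE)[0],key=cv2.contourArea)
    W=np.array([onz(c,*q[0],z)[:2]*1000 for q in cs],np.float32)
    b=cv2.minAreaRect(W);print(n,b,cv2.boundingRect(cs))
rect(((hsv[...,0]<14)&(hsv[...,1]>130)&(hsv[...,2]>90)).astype(np.uint8),195,275,130,190,.048,"slab")
rect((P.max(2)<75).astype(np.uint8),100,200,102,198,.03,"stage")
rect((P.min(2)>150).astype(np.uint8),135,170,135,168,.03,"window")
E
```

```text
slab ((571.15380859375, 47.45989990234375), (94.97504425048828, 55.922733306884766), 83.5349349975586) (208, 142, 51, 34)
stage ((590.6439208984375, 209.5835418701172), (144.03712463378906, 143.66360473632812), 81.23926544189453) (109, 111, 85, 80)
window ((590.7218627929688, 210.39987182617188), (45.154144287109375, 45.43414306640625), 2.1994049549102783) (140, 139, 24, 23)
```

View pics/crop.png

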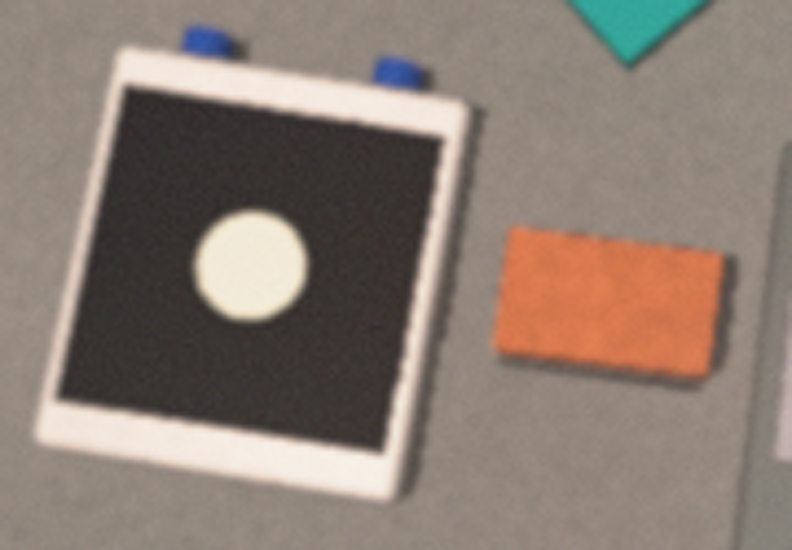

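Sizes agree: the slab measures 95×56 mm, the stage 144 mm, and the centres are 164 mm apart. The slab centre is (0.571, 0.047) with its long axis at 83.5°. The window is at (0.591, 0.210) with the stage at 81.2°. I'll move above the slab with the fingers open, then turn and look from near.

{"method": "carry_out", "body": {"motion": [0,0,0,-2.725,2.489,0,8.76,0,0,0,-2.725,2.489,0,8.76,0,0,0,-2.725,2.489,0,8.76,0,0,0,-2.725,2.489,0,8.76,0,0,0,-2.725,2.489,0,8.76,0,0,0,-2.725,2.489,0,8.76,0,0,0,-2.725,2.489,0,8.76,0,0,0,-2.725,2.489,0,8.76,0,0,0,-2.725,2.489,0,8.76,0,0,0,-2.725,2.489,0,8.76,0,0,0,-2.725,2.489,0,8.76,0,0,0,-2.725,2.489,0,8.76,0,0,0,-2.725,2.489,0,8.76,0,0,0,-2.725,2.489,0,8.76,0,0,0,-2.725,2.489,0,8.76,0,0,0,-2.725,2.489,0,8.76,0,0,0,-2.725,2.489,0,8.76,0,0,0,-2.725,2.489,0,8.76,0,0,0,-2.725,2.489,0,8.76,0,0,0,-2.725,2.489,0,8.76]}}

```text
time_s: 1.77
tcp_pos: [0.5713, 0.0491, 0.2264]
eef_rot: [180.0, -0.0, -157.3]
contact_force: [1.2, -1.1, -0.8]
gripper_width: 0.0877
```

{"method": "carry_out", "body": {"motion": [0,0,-6.1,0,0,1,8.76,0,0,-6.1,0,0,1,8.76,0,0,-6.1,0,0,1,8.76,0,0,-6.1,0,0,1,8.76,0,0,-6.1,0,0,1,8.76,0,0,-6.1,0,0,1,8.76,0,0,-6.1,0,0,1,8.76,0,0,-6.1,0,0,1,8.76,0,0,-6.1,0,0,1,8.76,0,0,-6.0,0,0,1,8.76,0,0,0,0,0,0,8.76,0,0,0,0,0,0,8.76]}}

```text
time_s: 2.77
tcp_pos: [0.5706, 0.047, 0.126]
eef_rot: [179.9, -0.0, -96.6]
contact_force: [-0.5, 1.0, 0.5]
gripper_width: 0.0877
```

```bash
python3 - <<'E'
from h import *
c=snap("wrist","pics/w1.png")
s=r.get_state();print(s["time_s"],s["tcp_pos"],s["eef_rot"],s["contact_force"],s["gripper_width"])
u=lambda a:np.array([np.cos(np.radians(a)),np.sin(np.radians(a))])
print([proj(c,np.r_[np.array([.571,.0475])+a*.048*u(83.5)+b*.028*u(-6.5),.048]).round() for a in(1,-1) for b in(1,-1)])
E
```

```text
2.8167 [0.57116309 0.04714406 0.12669532] [ 1.79984529e+02 -2.14386740e-02 -9.65696300e+01] [ 0.13433262 -0.15361512  0.08000167] 0.08747904335641471
[array([226., 245.]), array([285., 244.]), array([222., 142.]), array([289., 142.])]
```

View pics/w1.png

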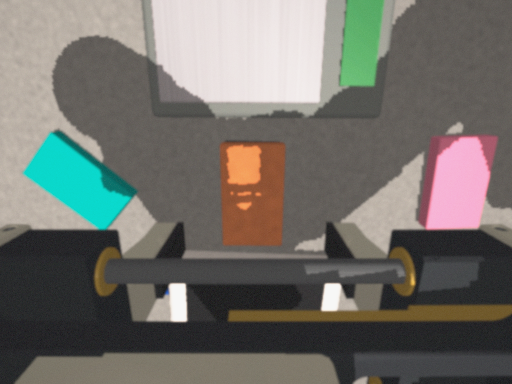

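The wrist picture shows the red slab at (222–284, 142–245), between the open fingers and within 3 px of the prediction. I'll descend so the tips sit at z≈0.037, above the marble top at 0.032.

{"method": "carry_out", "body": {"motion": [0,0,0,0,-0.1,1,8.76,0,0,0,0,0,1,8.76,0,0,0,0,0,1,8.76,0,0,0,0,0,1,8.76,0,0,0,0,0,1,8.76,0,0,0,0,0,1,8.76,0,0,0,0,0,1,8.76,0,0,0,0,0,1,8.76,0,0,0,0,0,0.5,8.76,0,0,0,0,0,0.4,8.76,0,0,0,0,0,0,8.76,0,0,0,0,0,0,8.76]}}

```text
time_s: 3.82
tcp_pos: [0.5723, 0.0471, 0.0376]
eef_rot: [-180.0, -0.0, -96.4]
contact_force: [0.3, 0.5, 0.2]
gripper_width: 0.0876
```

```bash
python3 - <<'E'
from h import *
c=snap("side","pics/s1.png")
s=r.get_state();print(s["time_s"],s["tcp_pos"],s["eef_rot"],s["contact_force"])
cv2.imwrite("pics/s1c.png",cv2.resize(c["pixels"][150:290,140:320,::-1],None,fx=4,fy=4,interpolation=cv2.INTER_CUBIC))
E
```

```text
3.8667 [0.57244645 0.04719486 0.0379127 ] [-1.79966588e+02  1.26046635e-02 -9.63593457e+01] [-0.34024714 -1.26025811 -0.30660805]
```

View pics/s1c.png

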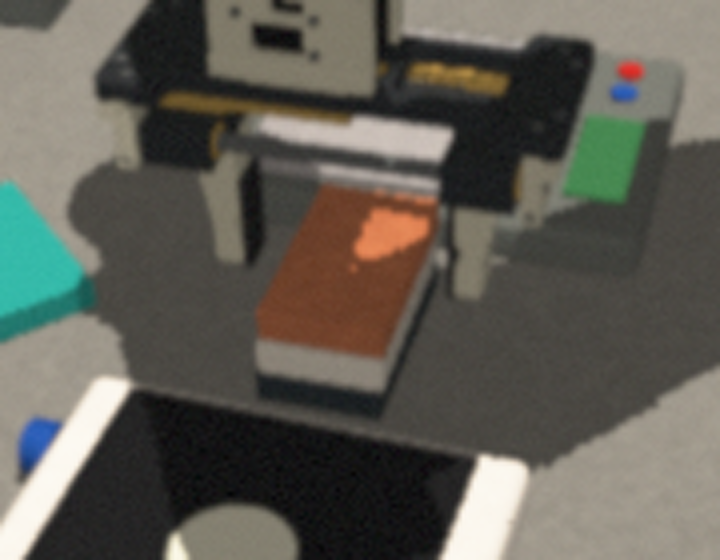

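In the side crop the fingers straddle the slab, with tips at (230,260) and (470,295) and nothing touched. Now I'll close gently.

{"method": "carry_out", "body": {"motion": [0,0,0,0,0,0.1,7,0,0,0,0,0,0,6.2,0,0,0,0,0,0,5.9,0,0,0,0,0,0,5.7,0,0,0,0,0,0,5.5,0,0,0,0,0,0,5.3,0,0,0,0,0,0,5.0,0,0,0,0,0,0,5.0,0,0,0,0,0,0,5.0,0,0,0,0,0,0,5.0,0,0,0,0,0,0,5.0,0,0,0,0,0,0,5.0], "grip_force": 15}}

```text
time_s: 4.87
tcp_pos: [0.5722, 0.0472, 0.0367]
eef_rot: [-180.0, 0.0, -96.4]
contact_force: [0.1, -0.2, 3.3]
gripper_width: 0.0555
```

Gripped at 55.5 mm. I'll ease the 3 N pressing by 0.5 mm and slide along tool −x, starting slowly.

{"method": "carry_out", "body": {"motion": [0,0,0,0,0,-0.05,5,0,0,0,-0.1,0,0,5,0,0,0,-0.3,0,0,5,0,0,0,-0.4,0,0,5,0,0,0,-0.4,0,0,5,0,0,0,-0.4,0,0,5,0,0,0,-0.4,0,0,5,0,0,0,-0.4,0,0,5,0,0,0,-0.4,0,0,5,0,0,0,-0.2,0,0,5,0,0,0,0,0,0,5,0,0,0,0,0,0,5]}}

```text
time_s: 5.87
tcp_pos: [0.5754, 0.077, 0.037]
eef_rot: [180.0, -0.0, -96.4]
contact_force: [0.2, -0.7, -2.2]
gripper_width: 0.0559
```

```bash
python3 - <<'E'
from h import *
c=snap("side","pics/s2.png")
s=r.get_state();print(s["time_s"],s["tcp_pos"],s["contact_force"],s["gripper_width"])
cv2.imwrite("pics/s2c.png",cv2.resize(c["pixels"][170:310,140:320,::-1],None,fx=4,fy=4,interpolation=cv2.INTER_CUBIC))
E
```

```text
5.9167 [0.57535325 0.07688511 0.03702834] [-0.5534938  -0.0686879  -1.67474056] 0.05601858701287471
```

View pics/s2c.png

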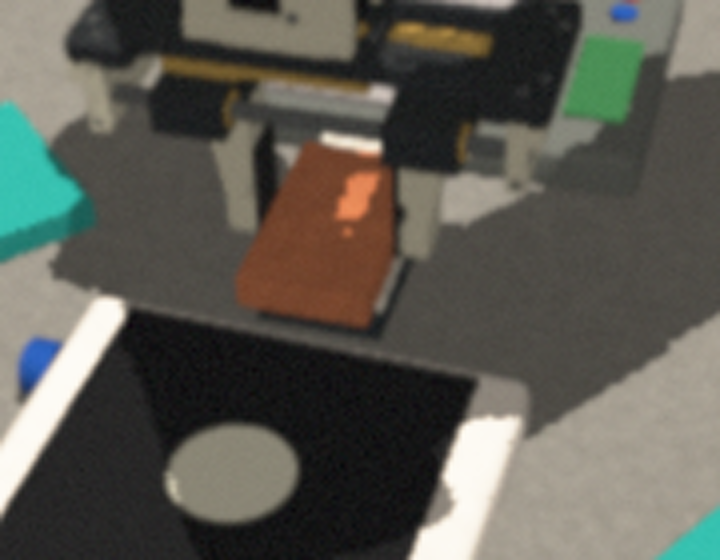

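The slab has slid 30 mm, flat, and the marble and slate slabs are still in place. Continuing to the window with the 2.3° turn near the end.

{"method": "carry_out", "body": {"motion": [0,0,0,-0.3,0,0,5,0,0,0,-0.6,0,0,5,0,0,0,-1,0,0,5,0,0,0,-1,0,0,5,0,0,0,-1,0,0,5,0,0,0,-1,0,0,5,0,0,0,-1,0,0,5,0,0,0,-1,0,0,5,0,0,0,-1,0,0,5,0,0,0,-1,0,0,5,0,0,0,-1,0,0,5,0,0,0,-1,0,0,5,0,0,0,-1,0,0,5,0,0,0.5,-1,0,0,5,0,0,0.9,-0.5,0,0,5,0,0,0.9,0,0,0,5,0,0,0,0,0,0,5,0,0,0,0,0,0,5]}}

```text
time_s: 7.42
tcp_pos: [0.5901, 0.2097, 0.0369]
eef_rot: [180.0, -0.0, -98.7]
contact_force: [-0.3, 0.2, -1.7]
gripper_width: 0.0556
```

{"method": "carry_out", "body": {"motion": [0,0,0,0,0,0.05,5,0,0,0,0,0,0.05,5,0,0,0,0,0,0.05,5,0,0,0,0,0,0.02,5,0,0,0,0,0,0,5,0,0,0,0,0,0,5]}}

```text
time_s: 7.92
tcp_pos: [0.5903, 0.2099, 0.0353]
eef_rot: [180.0, -0.0, -98.7]
contact_force: [-0.3, -0.3, -1.3]
gripper_width: 0.0556
```

```bash
python3 - <<'E'
from h import *
c=snap("side","pics/s3.png");t=snap("top","pics/t3.png")
s=r.get_state();print(s["time_s"],s["tcp_pos"],s["eef_rot"],s["contact_force"],s["gripper_width"])
a=cv2.resize(c["pixels"][190:350,120:300],(450,400),interpolation=cv2.INTER_CUBIC)
b=cv2.resize(t["pixels"][80:220,90:265],(350,400),interpolation=cv2.INTER_CUBIC)
cv2.imwrite("pics/s3c.png",np.hstack([a,b])[:,:,::-1])
E
```

```text
8.0167 [0.59035692 0.21006066 0.0353983 ] [-1.79997536e+02  3.49749725e-03 -9.86685782e+01] [ 0.00599407 -0.08667515 -1.79871263] 0.05551491022062214
```

View pics/s3c.png

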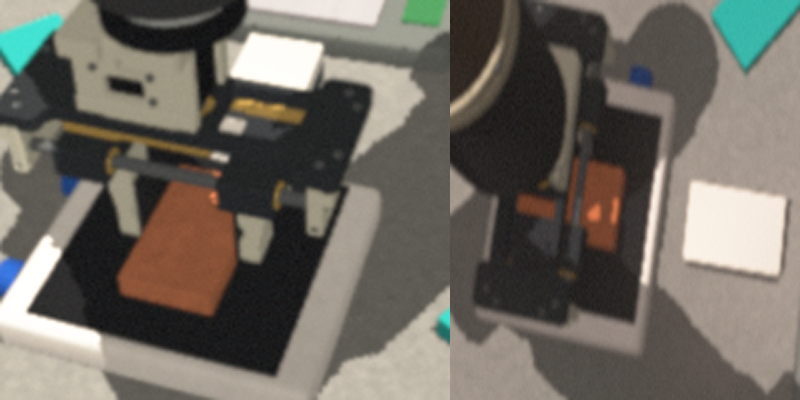

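The slab is over the stage and the marble slab is in place, but it still hangs a hair above the stage (−1.8 N). I'll lower it to touch.

{"method": "carry_out", "body": {"motion": [0,0,0,0,0,0.03,5,0,0,0,0,0,0.03,5,0,0,0,0,0,0,5,0,0,0,0,0,0,5]}}

```text
time_s: 8.35
tcp_pos: [0.5903, 0.2101, 0.0348]
eef_rot: [-180.0, 0.0, -98.7]
contact_force: [0.0, -0.2, -1.6]
gripper_width: 0.0559
```

{"method": "carry_out", "body": {"motion": [0,0,0,0,0,0.03,5,0,0,0,0,0,0.03,5,0,0,0,0,0,0,5,0,0,0,0,0,0,5]}}

```text
time_s: 8.68
tcp_pos: [0.5904, 0.2101, 0.0347]
eef_rot: [-180.0, 0.0, -98.7]
contact_force: [-3.3, -0.3, 5.2]
gripper_width: 0.0558
```

Contact (+5 N). Releasing slowly, then going up and checking.

{"method": "carry_out", "body": {"motion": [0,0,0,0,0,-0.02,5.6,0,0,0,0,0,0,5.8,0,0,0,0,0,0,6,0,0,0,0,0,0,6.5,0,0,0,0,0,0,7.2,0,0,0,0,0,0,8,0,0,0,0,0,0,8.76,0,0,0,0,0,0,8.76,0,0,0,0,0,0,8.76,0,0,0,0,0,0,8.76]}}

```text
time_s: 9.52
tcp_pos: [0.5903, 0.2101, 0.0344]
eef_rot: [180.0, -0.0, -98.7]
contact_force: [1.0, -0.1, 0.5]
gripper_width: 0.0875
```

{"method": "carry_out", "body": {"motion": [0,0,0,0,0,-0.5,8.76,0,0,0,0,0,-1,8.76,0,0,0,0,0,-2,8.76,0,0,0,0,0,-2,8.76,0,0,0,0,0,-2,8.76,0,0,0,0,0,-2,8.76,0,0,0,0,0,-2,8.76,0,0,0,0,0,-2,8.76,0,0,0,3.5,0,-1,8.76,0,0,0,3.5,0,0,8.76,0,0,0,3.5,0,0,8.76,0,0,0,3.5,0,0,8.76,0,0,0,3.5,0,0,8.76,0,0,0,3.5,0,0,8.76,0,0,0,3.5,0,0,8.76,0,0,0,3.5,0,0,8.76,0,0,0,3.5,0,0,8.76,0,0,0,3.5,0,0,8.76,0,0,0,3.5,0,0,8.76,0,0,0,3.5,0,0,8.76]}}

```text
time_s: 11.18
tcp_pos: [0.5267, -0.2068, 0.1808]
eef_rot: [-179.9, 0.0, -98.6]
contact_force: [0.1, 0.4, 0.0]
gripper_width: 0.0872
```

```bash
python3 - <<'E'
from h import *
c=snap("top","pics/t4.png");d=snap("side","pics/s4.png")
s=r.get_state();print(s["time_s"],s["tcp_pos"],s["contact_force"],s["gripper_width"])
P=c["pixels"];hsv=cv2.cvtColor(P,cv2.COLOR_RGB2HSV)
m=((hsv[...,0]<14)&(hsv[...,1]>110)&(hsv[...,2]>50)).astype(np.uint8);m[:,:105]=0;m[:,270:]=0;m[:100]=0;m[200:]=0
cs=max(cv2.findContours(m,0,cv2.CHAIN_APPROX_NONE)[0],key=cv2.contourArea)
print(cv2.minAreaRect(np.array([onz(c,*q[0],.046)[:2]*1000 for q in cs],np.float32)))
m=(P.min(2)>110).astype(np.uint8);m[:,:207]=0;m[:,262:]=0;m[:135]=0;m[182:]=0
cs=max(cv2.findContours(m,0,cv2.CHAIN_APPROX_NONE)[0],key=cv2.contourArea)
print("marble",cv2.minAreaRect(np.array([onz(c,*q[0],.032)[:2]*1000 for q in cs],np.float32)))
a=cv2.resize(d["pixels"][170:350,120:300],(400,400),interpolation=cv2.INTER_CUBIC)
b=cv2.resize(P[80:220,90:265],(400,320),interpolation=cv2.INTER_CUBIC)
cv2.imwrite("pics/s4c.png",np.hstack([a,np.pad(b,((0,80),(0,0),(0,0)))])[:,:,::-1])
E
```

```text
11.2833 [ 0.52601752 -0.209       0.18038616] [0.57003217 0.55113425 0.43748794] 0.08773837145210327
((589.0396118164062, 209.98541259765625), (101.99859619140625, 61.1900520324707), 80.89046478271484)Traceback (most recent call last):
  File "<stdin>", line 9, in <module>
ValueError: max() iterable argument is empty
```

```bash
python3 - <<'E'
from h import *
c=np.load("pics/t4.npz");d=np.load("pics/s4.npz");P=c["pixels"].copy()
u=lambda a:np.array([np.cos(np.radians(a)),np.sin(np.radians(a))])
for a in(1,-1):
  for b in(1,-1):
    q=proj(c,np.r_[np.array([.571,.0475])+a*.048*u(83.5)+b*.028*u(-6.5),.032]).round().astype(int);P[q[1],q[0]]=[255,0,0]
a=cv2.resize(d["pixels"][170:350,120:300],(400,400),interpolation=cv2.INTER_CUBIC)
b=cv2.resize(P[80:220,90:265],(400,320),interpolation=cv2.INTER_NEAREST)
cv2.imwrite("pics/s4c.png",np.hstack([a,np.pad(b,((0,80),(0,0),(0,0)))])[:,:,::-1])
E
```

```text
(no output)
```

View pics/s4c.png

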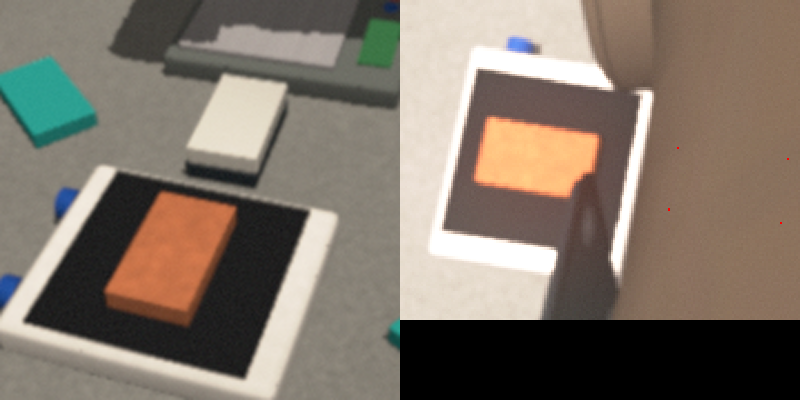

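The side view shows the red slab flat, centred and square on the stage, with marble over slate behind it. The arm hides the stack from the top camera, so I'll check the marble slab numerically from the side picture and hand in.

```bash
python3 - <<'E'
from h import *
d=np.load("pics/s4.npz")
# corners of marble top in crop (scale 400/180): back-left, back-right, front-right, front-left
for p in [(222,74),(288,84),(258,173),(187,165)]: pass
f=lambda x,y,z:onz(d,120+x*.45,170+y*.45,z)[:2]
tops=[f(222,75,.032),f(288,84,.032),f(257,172,.032),f(188,162,.032)]
print("marble",np.mean(tops,0),"was .572 .047",np.round(tops,3).tolist())
print("red",np.mean([f(160,193,.046),f(237,207,.046),f(188,310,.046),f(106,294,.046)],0))
r.close_job()
E
```

```text
marble [0.56944124 0.06378224] was .572 .047 [[0.594, 0.007], [0.538, 0.012], [0.547, 0.121], [0.6, 0.116]]
red [0.58761276 0.21597401]
the job is handed in; nothing more can be done
```

The marble reading is higher than expected, and I handed in before resolving it. I'll check the saved pictures so the report is correct.

```bash
python3 - <<'E'
from h import *
d=np.load("pics/s4.npz");e=np.load("pics/side0.npz")
u=lambda a:np.array([np.cos(np.radians(a)),np.sin(np.radians(a))])
def box(c,xy,ang,z,P,col):
    pts=[proj(c,np.r_[np.array(xy)+a*.048*u(ang)+b*.028*u(ang-90),z]) for a,b in((1,1),(1,-1),(-1,-1),(-1,1))]
    cv2.polylines(P,[np.int32((np.array(pts)-[180,170]+.5)*5)],True,col)
out=[]
for c,zs in((e,[.048,.016]),(d,[.032,.016])):
    P=cv2.resize(c["pixels"][170:260,180:260],None,fx=5,fy=5,interpolation=cv2.INTER_CUBIC)
    for z in zs: box(c,(.5715,.0475),83.5,z,P,(0,255,0))
    out.append(P)
cv2.imwrite("pics/cmp.png",np.hstack(out)[:,:,::-1])
E
```

```text
(no output)
```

View pics/cmp.png

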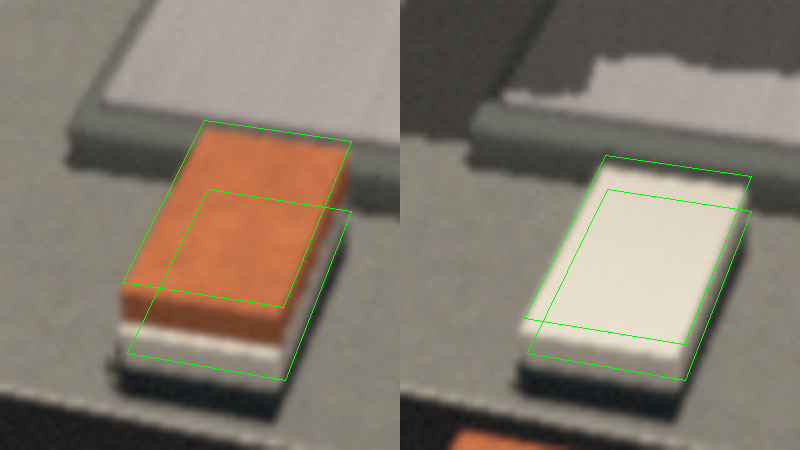

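The red slab now lies flat and released on the black stage, and the job is handed in at about 11.3 s of the 32 s. I gripped it across its width at 15 N, slid it about 164 mm at nearly constant height with a 2.3° turn, lowered it about 2 mm until it touched, released it and withdrew.

**Red slab:** the top camera puts its centre at (0.589, 0.210) against the window at (0.591, 0.210), about 2 mm off. Its long axis is at 80.9° against the stage's 81.2°. The arm hid one corner of it in that picture. The side view gave (0.588, 0.216) from points I read by hand, which is about 6 mm off and still inside the 20 mm limit.

**Lower slabs:**
- **Top camera:** this check failed because the arm hid the stack.
- **First side-view reading:** hand-read corners put the marble slab about 16 mm from its start. I handed in within that same script, before resolving the number.
- **Before/after comparison of side pictures:** done after handing in, it shows the marble slab moved only about 2–3 mm and the slate slab hardly at all. Most of the 16 mm came from misread front corners and an offset in the side camera's calibration.

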